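# Check the hidden breaker behind a sprung guard

## Robot

A 6-joint arm with a two-finger parallel gripper is mounted at the origin on the work surface. World frame = base frame: x ahead of the robot, y to its left, z up, the work surface at z = 0. Lengths are in mm, angles in rad, forces in N, time in s.
With the tool pointing down it reaches from about 250 to 725 mm from the base axis. Payload 9.7 kg.
Tool frame: the origin (TCP) lies midway between the tips of the shut fingers; the grasp point (between the pads) lies 19 mm behind it; z points along the fingers, y is the direction in which the jaws open and shut (so a half turn about z gives the same grasp; the last joint's range is limited). The gripper opens to 85 mm and grips with 20 to 120 N. Pads are 22 mm wide; open, the fingers measure 114 mm over their backs; the gripper's body (76 mm by 85 mm) begins 54 mm behind the grasp point. The pads swing forward as they close: fully open they stand 13 mm farther back than shut.
Start: joints at [1.279, 0.087, 0.176, 1.66, 0, 1.571], TCP at [158.219, 526.748, 231.284] pointing down, gripper open.
Joint ranges: [-3.13, 3.13], [-0.85, 1.81], [-1.15, 1.24], [-2.2, 2.28], [-1.44, 1.52], [-3.14, 3.14]. Speed limits (rad/s): [2.22, 2.22, 2.57, 3.14, 3.14, 3.14].

## Interface

Orientations are given as a rotation vector (axis times angle).
In Python, from cell import r gives the robot as it stands.
- The arm moves only by the tool drive_tool, never from a script. Its argument "commands" is a list that holds one entry, the list of rows, each a list of 5 numbers: the shift along the tool's x, y, z in cm, then the turn about the tool's z in degrees, then the finger opening in cm, from 0 to 8.54. A call has 1 to 10 rows; each row is the pose to reach, as a shift and turn from the pose commanded when the call began, along the tool's axes at that moment; what a row does not reach only later rows make up. A row lasts 1/8 s, in which the tool goes at most 62.5 mm and 10.7 degrees, less where a joint would pass 70% of its speed; a pose out of reach is approached as far as the arm can. A call with a gripper value outside its range is refused whole. The fingers move at their own pace and stop on an object; "force" is the grip in N (left out, the last holds). Time passes only in rows, so rows that repeat a pose let the fingers close. It gives the time, the measured TCP pose, the force and the opening at its end, in the units of the state.
- r.sense(): the state, without advancing time (a new reading comes with each control period).
- r.camera(name): name is "scene" or "side" or "wrist"; returns a dict with "pixels" (400x640x3 uint8, red, green, blue), "fx", "fy", "cx", "cy" (pixels), "xyz" and "attitude" of the camera in the world; the wrist camera has in their place "tool_from_camera" (4x4, takes a point from camera to tool coordinates, whose origin is the TCP and whose axes are the flange's). Camera axes: x right, y up, looking along -z (the intrinsics and any distortion apply to the point x, -y, -z); pixel columns grow to the right and rows downward; lengths in mm; the calibration is good to about 2 mm. A picture is of the moment at which its call begins: read the wrist's pose just before it. There is no depth.
- r.sign_off(): hands the job in, once; it reports no verdict.
The state is a dict: "time": time; "joints": joint angles; "qvel": joint speeds; "tau": joint torques, N m; "position": TCP position; "orientation": TCP orientation; "contact_force": force on the tool from outside, world axes, zero at the start; "ft_torque": the same for the moment, N m; "opening": opening from 0.0 (shut) to 1.0 (fully open).
Only numpy, scipy, OpenCV 4.12 (cv2) and the standard library are available. Lean on these libraries where they do the work, as an engineer would, in place of code of your own. Each camera call takes 0.05 s, during which the arm holds its last target.

## Task

Slide the supply box's sprung guard open and wedge it with the long wooden block, standing on the roof between the fixed ridge and the guard's tab, and leave it there. Then reach in under the roof, feel the breaker toggle gently with a fingertip, and push it over to on (leaning away from the opening) only if it is off: never press hard on it or switch it off. Leave the other things on the bench where they are.

Things in the scene. Friction and masses are not known exactly. Their poses are not given: they have to be found in the camera images.
- box: White sheet-metal supply box on a grey plinth, fixed to the bench, placed and turned anew each time. Origin on the bench below the toggle; x points from the open front into the box, y along the front, z up. In this frame it spans x -22..100, y -87..205 mm, roof top z 150.
- opening (a point): Middle of the lower edge of the front opening (box frame -22, 0, 50 mm = plinth top; axes as the box's). Opening: y -63..63, z 50..145, shut by the guard (outer face x -28); with the long block wedged in, y -63..50 is free. The roof (z 145..150, front edge x -22) overhangs the toggle: reach in with the tool slanting forward, 35 to 45 degrees from vertical.
- toggle_pivot (a point): Hinge of the breaker toggle in the box (fixed; box frame 0, -6, 60 mm; axes as the box's). Toggle: black paddle 18 mm wide (y), 8 mm thick, its end 40 mm from the hinge, leaning 0.45 rad towards the opening (-x) = off or away (+x) = on: hidden, only felt.
- toggle_feel (a point): Fixed point 22 mm above the hinge, the height to feel at (axes as the box's). Here the paddle's front face lies at about x = -15 mm if off, +6 mm if on. Pushed in +x here, an off toggle yields from about 1.7 N, gets lighter, and past upright drops over by itself; an on toggle is at a hard stop. It stays where it lies.
- guard (a joint): Opening of the aluminium sliding guard, m: 0 closed, grows as it slides to the box's +y, end stop 0.135; wedged by the long block it reads about 0.116. A spring pulls it shut: 1.6 N at 0, 6.5 N at 0.12.
- tab (a point): Guard's upright tab above the roof: middle (in x) of the top edge of its -y face, the face to push. Tab 40 mm wide (x), 6 thick (y), 40 above the roof. Closed, this face is at box y -66 mm; it moves with the guard. Axes as the box's.
- stop (a point): Fixed steel ridge on the roof: middle of the top edge of its +y face (box frame 25, -68, 164 mm). It is 60 mm long (x), 8 mm thick (y -76..-68) and 14 mm high, so a block carried more than 14 mm above the roof passes over it while it pushes the tab.
- seat (a point): Point on the roof at the middle of the long block's foot once wedged (box frame 25, -9, 150 mm); axes as the box's. The block lies with its 118 mm length along box y, one end against the ridge's +y face and the other against the tab.
- prop_center (a point): Centre of the long wooden block, 28 (its x) x 118 (its y) x 45 mm high (z), 70 to 140 g, standing on the bench. Among the two plain wooden blocks it is the longer.
- shortblock_center (a point): Centre of the short wooden block, 28 x 80 (y) x 45 mm high: same wood, too short; leave it.
- jar_center (a point): Centre of a glass jar, 56 mm across, 75 mm high; leave it.
- brush_mid (a point): Middle of a brush lying on the bench in front of the box; leave it.
- weight_center (a point): Centre of a dark steel cylinder, 44 mm across, 40 mm high; leave it.
- bowl_mid (a point): Middle (half-way up) of a white bowl, 100 mm across, 40 mm high; leave it.
- spray_mid (a point): Middle (half-way up) of a clear bottle, 60 mm across, 170 mm high; leave it.
There are look-alikes about, which are no part of the job. Leave any purple or red look-alike of the part that bears prop_center alone.

How it is judged:
By the outcome, as a careful person would: the job done as asked, in the order asked, and still so for the second after the job is handed in, with the robot touching nothing.
It also fails if it takes over 53 s, if anything falls off the work surface, if the arm or the gripper's body presses on something with over 40 N, if the wrist force passes 120 N, or if a joint passes its speed limit or range.

## Working session

There is one attempt and no reset: what is moved stays moved. The work goes in short steps, Python scripts to look and compute and a tool call to move; the robot and the scene stay as the last step left them, time stands still between calls to the robot, and variables do not carry over. Pictures are saved under pics/ and viewed, and the job is handed in when it is done.

Besides the shell and the picture viewer there is one more tool, called after "Request:" as name(argument=value, ...) on one line, values as JSON. drive_tool: Moves the arm, as the interface text tells. Its arguments: {"type":"object","properties":{"commands":{"type":"array","items":{"type":"array","items":{"type":"array","items":{"type":"number"}}}},"force":{"type":"number"}},"required":["commands"]}

```bash
ls; mkdir -p pics; python3 - <<'E'
from cell import r
import cv2
print(r.sense())
for n in ("scene","side","wrist"):
    c=r.camera(n); cv2.imwrite(f"pics/{n}0.png",c["pixels"][:,:,::-1])
    print(n,{k:v for k,v in c.items() if k!="pixels"})
E
```

```text
pics
{'time': 0.0, 'joints': array([1.27897710e+00, 8.74868941e-02, 1.75123401e-01, 1.65979835e+00,
       5.20479054e-05, 1.57075750e+00]), 'qvel': array([ 1.02842695e-03, -3.25990206e-04, -7.48856572e-04, -3.06450285e-05,
       -8.10975994e-04, -4.96397583e-04]), 'tau': array([ 1.22090583e-03, -5.20387459e+01,  4.64803362e+01,  1.64762407e-02,
        1.58083376e-04,  6.51246694e-06]), 'position': array([158.15175912, 526.5307272 , 230.56281877]), 'orientation': array([-4.56667081e-01, -3.10797105e+00,  2.11008907e-03]), 'contact_force': array([ 0.231979  , -0.25656786,  0.32394657]), 'ft_torque': array([ 0.0076895 , -0.01359501, -0.03656673]), 'opening': 1.0007847743452842}
scene {'fx': 454.69271345554523, 'fy': 454.69271345554523, 'cx': 323.42426633845344, 'cy': 197.11400476670224, 'xyz': array([1245.07648608,  588.89894347, 1043.74023285]), 'attitude': array([0.4535132 , 0.8318505 , 2.05882522])}
side {'fx': 397.19614814793323, 'fy': 397.19614814793323, 'cx': 320.98547744180007, 'cy': 197.56348038931662, 'xyz': array([ 185.74346821, -486.48180579,  925.95336288]), 'attitude': array([ 0.6687282 , -0.18088737, -0.45787846])}
wrist {'fx': 310.27663978618915, 'fy': 310.27663978618915, 'cx': 319.5248668415449, 'cy': 197.80845309384628, 'tool_from_camera': array([[-4.96944531e-04,  9.53514243e-01,  3.01347544e-01,
         7.67847390e+01],
       [ 9.99999794e-01,  3.51645832e-04,  5.36407622e-04,
         1.11475366e+00],
       [ 4.05504700e-04,  3.01347748e-01, -9.53514221e-01,
        -1.42853576e+02],
       [ 0.00000000e+00,  0.00000000e+00,  0.00000000e+00,
         1.00000000e+00]])}
```

View pics/scene0.png

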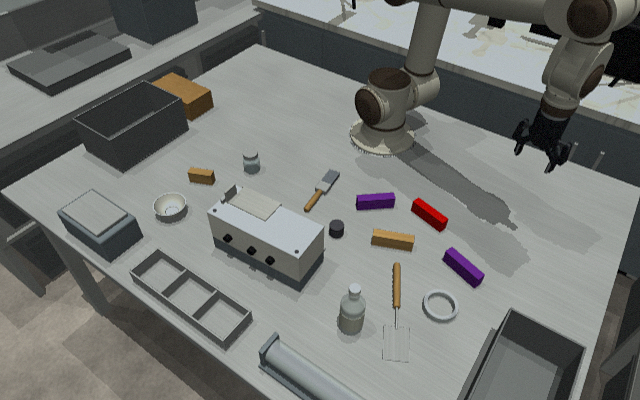

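View pics/side0.png

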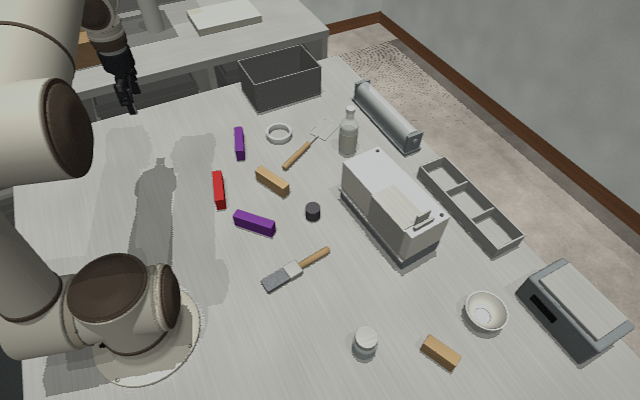

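View pics/wrist0.png

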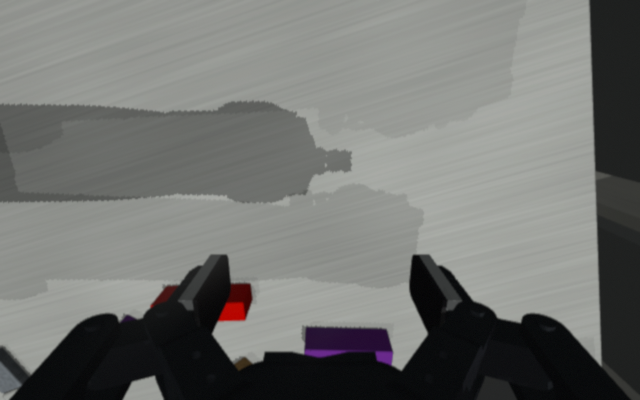

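```bash
python3 - <<'E'
import cv2
s=cv2.imread('pics/side0.png'); t=cv2.imread('pics/scene0.png')
cv2.imwrite('pics/c1.png',cv2.resize(s[130:280,320:470],None,fx=4,fy=4,interpolation=cv2.INTER_CUBIC))
cv2.imwrite('pics/c2.png',cv2.resize(t[170:300,190:350],None,fx=4.6,fy=4.6,interpolation=cv2.INTER_CUBIC))
cv2.imwrite('pics/c3.png',cv2.resize(t[180:290,340:500],None,fx=5,fy=5,interpolation=cv2.INTER_CUBIC))
cv2.imwrite('pics/c4.png',cv2.resize(s[120:280,200:340],None,fx=3.7,fy=3.7,interpolation=cv2.INTER_CUBIC))
E
```

```text
(no output)
```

View pics/c1.png

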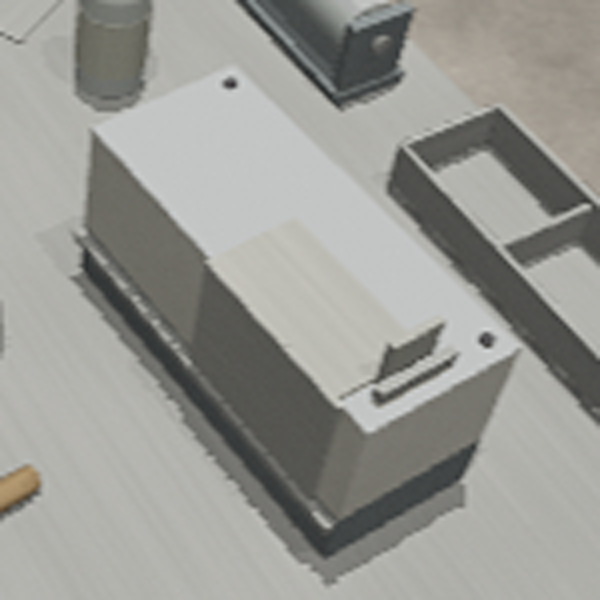

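View pics/c2.png

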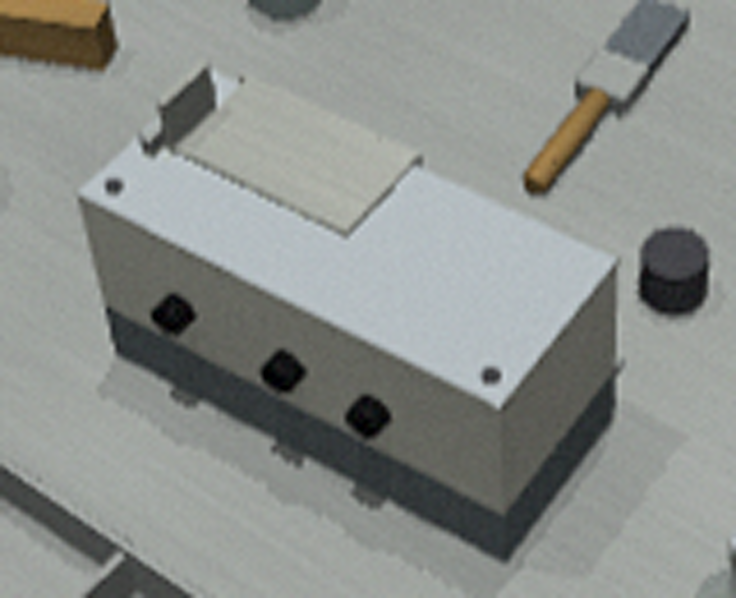

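View pics/c3.png

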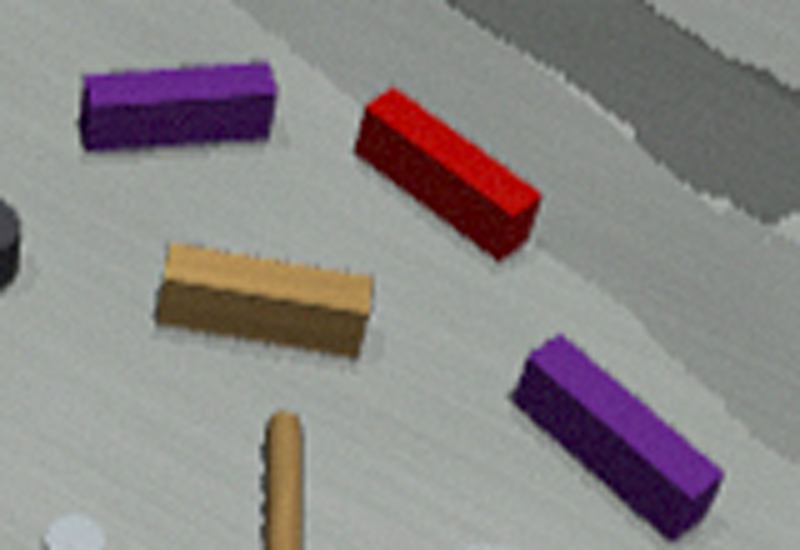

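View pics/c4.png

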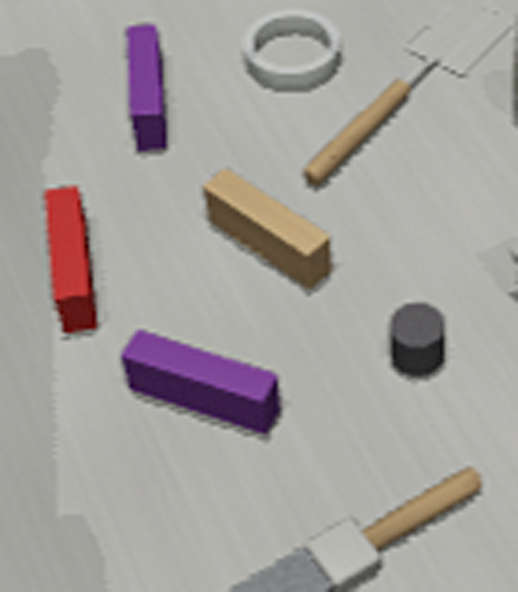

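```bash
cat > h.py <<'E'
import numpy as np
from scipy.spatial.transform import Rotation as R
from scipy.optimize import least_squares
CAM={'scene':(454.6927,323.42427,197.114,np.array([1245.07648608,588.89894347,1043.74023285]),R.from_rotvec([0.4535132,0.8318505,2.05882522])),
'side':(397.19615,320.985477,197.56348,np.array([185.74346821,-486.48180579,925.95336288]),R.from_rotvec([0.6687282,-0.18088737,-0.45787846]))}
def proj(n,P):
    f,cx,cy,t,A=CAM[n]; p=A.inv().apply(np.atleast_2d(P)-t)
    return np.c_[cx+f*p[:,0]/-p[:,2], cy-f*p[:,1]/-p[:,2]]
def ray(n,uv,z):
    f,cx,cy,t,A=CAM[n]; d=A.apply([(uv[0]-cx)/f,-(uv[1]-cy)/f,-1]); return t+d*(z-t[2])/d[2]
def fit(obs,x0):
    # obs: (cam, localpoint, uv)
    def W(p,L): c,s=np.cos(p[2]),np.sin(p[2]); return np.array([p[0]+c*L[0]-s*L[1],p[1]+s*L[0]+c*L[1],L[2]])
    g=lambda p: np.concatenate([proj(n,W(p,L))[0]-np.array(uv) for n,L,uv in obs])
    s=least_squares(g,x0,x_scale=[100,100,1]); return s.x, g(s.x).reshape(-1,2)
E
python3 - <<'E'
from h import *
o1=lambda x,y:(320+x/4-.4,130+y/4-.4); o2=lambda x,y:(190+x/4.6-.4,170+y/4.6-.4)
ob=[('side',(-22,205,150),o1(93,130)),('side',(100,205,150),o1(240,65)),('side',(100,-87,150),o1(520,350)),('side',(-22,-87,150),o1(372,433)),
('scene',(100,-87,150),o2(78,197)),('scene',(100,205,150),o2(502,408)),('scene',(-22,205,150),o2(618,262)),('scene',(100,205,0),o2(502,562))]
g=ray('side',o1(300,250),150); print(g)
for y in (0,-.5,-1): 
  p,e=fit(ob,[g[0],g[1],y]); print(p,np.abs(e).max()); 
print(e.round(1)); print(p)
o3=lambda x,y:(340+x/5-.4,180+y/5-.4); o4=lambda x,y:(200+x/3.7-.4,120+y/3.7-.4)
print('long top corners')
S=[ray('scene',o3(*q),45)[:2] for q in [(168,244),(373,277),(366,314),(160,281)]]
T=[ray('side',o4(*q),45)[:2] for q in [(228,169),(330,236),(311,252),(205,187)]]
print(np.round(S,1),np.round(T,1))
for Q in (S,T):
  Q=np.array(Q); print(Q.mean(0),[np.hypot(*(Q[i]-Q[(i+1)%4])).round(1) for i in range(4)],np.arctan2(*(Q[1]-Q[0])[::-1]),np.arctan2(*(Q[2]-Q[3])[::-1]))
print('wt',ray('scene',o2(674,255),40),'jar',ray('scene',(251,155),75),'short',ray('scene',(201,173),45),'spray',ray('side',(348,130),85))
E
```

```text
[668.82063971   1.29219762 150.        ]
[ 6.40571327e+02 -4.60107933e+01  7.15419506e-02] 1.2287055604304555
[ 6.40571327e+02 -4.60107934e+01  7.15419511e-02] 1.2287055685292785
[ 6.40571327e+02 -4.60107933e+01  7.15419498e-02] 1.2287055280752384
[[-0.2 -0.7]
 [-1.2 -0.2]
 [ 0.8 -0.6]
 [-0.7  0.3]
 [-0.8 -0.7]
 [-0.9  0.1]
 [-0.3 -0.5]
 [ 0.4  0.6]]
[ 6.40571327e+02 -4.60107933e+01  7.15419498e-02]
long top corners
[[451.9 227.3]
 [404.3 335.1]
 [431.  344.4]
 [478.5 237.8]] [[429.5 342. ]
 [473.9 236.9]
 [453.5 228.3]
 [405.1 331.5]]
[441.40898101 286.14280467] [np.float64(117.9), np.float64(28.2), np.float64(116.7), np.float64(28.6)] 1.9860522510429215 1.9897901916768403
[440.47771637 284.67964105] [np.float64(114.1), np.float64(22.1), np.float64(114.0), np.float64(26.6)] -1.1719539985025105 -1.1321502962970735
wt [500.47660852 130.91101513  40.        ] jar [ 438.69772233 -248.38479086   75.        ] short [ 576.15946733 -344.43485704   45.        ] spray [723.5696092  324.81445898  85.        ]
```

```bash
cat >> h.py <<'E'
def wrap(a): return (a+180)%360-180
def delta(s,pos,yaw_y_deg):
    """rows in tool axes to bring TCP to pos with tool y at yaw (deg, mod 180)"""
    M=R.from_rotvec(s['orientation']).as_matrix(); d=M.T@(np.array(pos)-s['position'])/10
    cur=np.degrees(np.arctan2(M[1,1],M[0,1])); 
    t=-wrap(yaw_y_deg-cur) # tool z down: positive turn about z = negative world yaw
    t2=wrap(t+180)
    return d.round(2),round(t,1),round(t2,1),M.round(3)
BP=(640.57,-46.01,0.07154)
def box(x,y,z): c,s=np.cos(BP[2]),np.sin(BP[2]); return np.array([BP[0]+c*x-s*y,BP[1]+s*x+c*y,z])
E
python3 - <<'E'
from h import *
from cell import r
for n,u in dict(p1=(376,199),red=(430,211),p2=(465,264),hand=(397,265)).items(): print(n,ray('scene',u,40))
s=r.sense()
print(delta(s,(441,286,150),113.8-90)); print(s['joints'])
print(box(25,-9,150),box(25,-125,150),box(-22,0,50))
E
```

```text
p1 [339.83850765 171.28703292  40.        ]
red [287.41632046 329.36924925  40.        ]
p2 [410.76765353 493.54132946  40.        ]
hand [522.33521108 344.53738573  40.        ]
(array([-34.01, -14.9 ,   8.09]), np.float64(49.5), np.float64(-130.5), array([[-0.958,  0.288, -0.   ],
       [ 0.288,  0.958, -0.001],
       [-0.   , -0.001, -1.   ]]))
[ 1.27899837e+00  8.73176108e-02  1.75360540e-01  1.65980871e+00
 -5.04199953e-06  1.57081259e+00]
[666.14936357 -53.20000414 150.        ] [ 674.44092668 -168.90328837  150.        ] [618.62627368 -47.58253783  50.        ]
```

Request:
drive_tool(commands=[[[-34.0,-14.9,8.1,49.5,6.0],[-34.0,-14.9,8.1,49.5,6.0],[-34.0,-14.9,8.1,49.5,6.0],[-34.0,-14.9,8.1,49.5,6.0],[-34.0,-14.9,8.1,49.5,6.0],[-34.0,-14.9,8.1,49.5,6.0],[-34.0,-14.9,8.1,49.5,6.0],[-34.0,-14.9,8.1,49.5,6.0]]], force=60)

```text
time: 1.15
position: [440.9, 286.0, 150.1]
orientation: [-1.717, -2.63, 0.001]
contact_force: [-0.4, -0.4, -0.7]
opening: 0.704
```

```bash
python3 - <<'E'
from h import *
from cell import r
import cv2
s=r.sense();print(s['time'],s['position'],s['opening'],s['joints'].round(2)); print(delta(s,(441,286,10),23.8))
c=r.camera('wrist'); cv2.imwrite('pics/w1.png',c['pixels'][:,:,::-1])
E
```

```text
1.15 [440.90882241 286.00085656 150.07134322] 0.7040004680253786 [ 0.58  0.01 -0.06  1.5   0.    1.73]
(array([-1.000e-02,  2.000e-02,  1.401e+01]), np.float64(-0.1), np.float64(179.9), array([[-0.402,  0.916, -0.001],
       [ 0.916,  0.402, -0.   ],
       [ 0.   , -0.001, -1.   ]]))
```

View pics/w1.png

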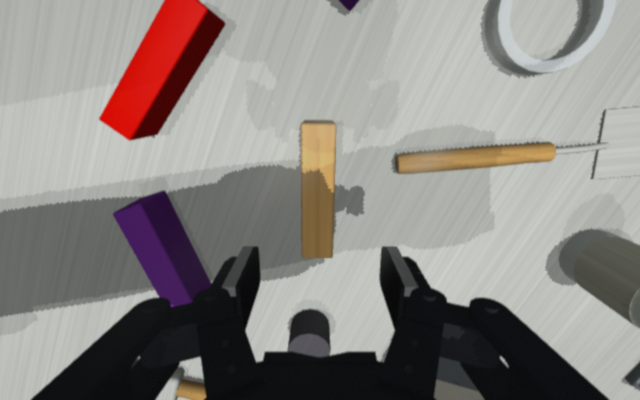

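```bash
cat >> h.py <<'E'
TC=np.array([[-4.96944531e-04,9.53514243e-01,3.01347544e-01,76.784739],[9.99999794e-01,3.51645832e-04,5.36407622e-04,1.11475366],[4.05504700e-04,3.01347748e-01,-9.53514221e-01,-142.853576],[0,0,0,1]])
WF,WX,WY=310.27664,319.524867,197.808453
def wray(s,uv,z):
    d=np.array([(uv[0]-WX)/WF,-(uv[1]-WY)/WF,-1]); M=R.from_rotvec(s['orientation']).as_matrix()
    o=M@TC[:3,3]+s['position']; d=M@TC[:3,:3]@d; return o+d*(z-o[2])/d[2]
def wproj(s,P):
    M=R.from_rotvec(s['orientation']).as_matrix(); q=M.T@(np.array(P)-s['position']); p=TC[:3,:3].T@(q-TC[:3,3])
    return WX+WF*p[0]/-p[2], WY-WF*p[1]/-p[2]
E
python3 - <<'E'
from h import *
from cell import r
s=r.sense()
for q in [(302,125),(335,125),(332,257),(302,257)]:
    P=wray(s,q,45); M=R.from_rotvec(s['orientation']).as_matrix(); print(P.round(1),(M.T@(P-s['position'])).round(1))
E
```

```text
[405.5 334.6  45. ] [ 58.  -12.7 105.4]
[429.1 345.   45. ] [ 58.   13.1 105.4]
[474.6 239.3  45. ] [-57.1  12.1 105.4]
[450.1 228.5  45. ] [-57.1 -14.7 105.4]
```

Request:
drive_tool(commands=[[[0,0,6,0,6],[0,0,12,0,6],[0,0,14,0,6],[0,0,14,0,6],[0,0,14,0,1.5],[0,0,14,0,1.5],[0,0,14,0,1.5],[0,0,14,0,1.5],[0,0,14,0,1.5],[0,0,14,0,1.5]]], force=60)

```text
time: 2.45
position: [441.8, 287.2, 12.3]
orientation: [1.715, 2.631, 0.005]
contact_force: [-1.6, 1.1, 7.0]
opening: 0.316
```

```bash
python3 - <<'E'
from h import *
from cell import r
s=r.sense();print(s['time'],s['position'],s['opening'],s['contact_force'])
# lift to z such that block bottom 22 above roof: bench z 10 -> block bottom 0
p=box(25,-140,10+175); print(p); print(delta(s,p,4.1))
E
```

```text
2.45 [441.83588579 287.23123445  12.29597662] 0.3156801919797162 [-1.61775394  1.05527886  6.97523674]
[ 675.51311156 -183.86491995  185.        ]
(array([-52.51,   2.42, -17.33]), np.float64(19.7), np.float64(-160.3), array([[-0.404,  0.915,  0.002],
       [ 0.915,  0.404,  0.002],
       [ 0.001,  0.003, -1.   ]]))
```

Request:
drive_tool(commands=[[[0,0,-3,0,1.5],[0,0,-9,0,1.5],[0,0,-15,0,1.5],[-3,0,-21,5,1.5],[-8,0.3,-21.5,10,1.5],[-14,0.6,-21.5,19.7,1.5],[-20,0.9,-21.5,19.7,1.5],[-26,1.2,-21.5,19.7,1.5],[-32,1.5,-21.5,19.7,1.5],[-38,1.7,-21.5,19.7,1.5]]])

```text
time: 3.7
position: [610.5, -56.6, 226.1]
orientation: [2.14, 2.298, 0.001]
contact_force: [1.4, 0.6, -2.0]
opening: 0.316
```

```bash
python3 - <<'E'
from h import *
from cell import r
s=r.sense();print(s['time'],s['position'],s['opening'],s['contact_force'])
p=box(25,-140,224); print(p); print(delta(s,p,4.1))
E
```

```text
3.7 [610.49425284 -56.59629159 226.10989119] 0.3155933469661215 [ 1.39000513  0.60605083 -2.03764145]
[ 675.51311156 -183.86491995  224.        ]
(array([-13.16,   5.58,   0.22]), np.float64(-0.0), np.float64(180.0), array([[-0.071,  0.997,  0.001],
       [ 0.997,  0.071, -0.   ],
       [-0.   ,  0.001, -1.   ]]))
```

Request:
drive_tool(commands=[[[-5,2.0,0,0,1.5],[-10,4.0,0,0,1.5],[-13.2,5.6,0,0,1.5],[-13.2,5.6,0,0,1.5],[-13.2,5.6,0,0,1.5],[-13.2,5.6,2,0,1.5],[-13.2,5.6,4,0,1.5],[-13.2,5.6,4,0,1.5]]])

```text
time: 4.7
position: [674.1, -181.0, 184.6]
orientation: [-2.138, -2.299, 0.001]
contact_force: [-0.5, -0.4, -0.5]
opening: 0.318
```

```bash
python3 - <<'E'
from h import *
from cell import r
import cv2
s=r.sense();print(s['time'],s['position'],s['opening'],s['contact_force'],s['joints'].round(2))
print(delta(s,box(25,-140,184),4.1))
for n in ("side","scene","wrist"):
    c=r.camera(n); cv2.imwrite(f"pics/{n}2.png",c["pixels"][:,:,::-1])
M=R.from_rotvec(s['orientation'])
print(M.inv().apply(box(0,10,0)-box(0,0,0)))
a=cv2.imread('pics/side2.png')[130:300,300:500];b=cv2.imread('pics/scene2.png')[100:270,150:350]
cv2.imwrite('pics/m2.png',np.hstack([cv2.resize(a,(400,340)),cv2.resize(b,(400,340))]))
E
```

```text
4.7 [ 674.14242116 -180.99990918  184.59999585] 0.31827426094595695 [-0.48685832 -0.36792346 -0.47957285] [-0.26  0.45  0.53  1.65  0.    1.24]
(array([-0.3 ,  0.12,  0.06]), np.float64(0.1), np.float64(-179.9), array([[-0.072,  0.997, -0.002],
       [ 0.997,  0.072,  0.001],
       [ 0.001, -0.002, -1.   ]]))
[9.99999286e+00 9.28710305e-03 7.51663726e-03]
```

View pics/m2.png

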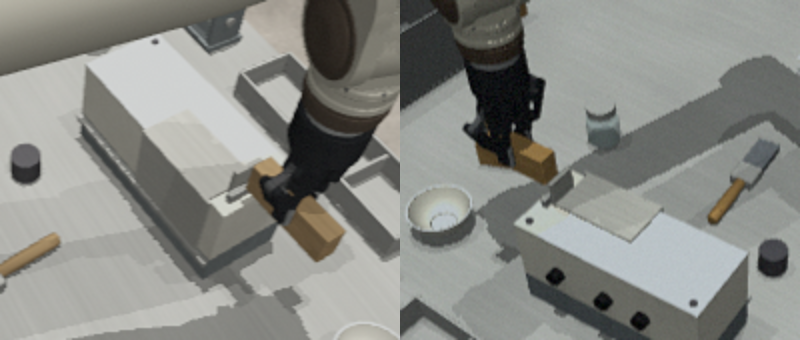

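View pics/wrist2.png

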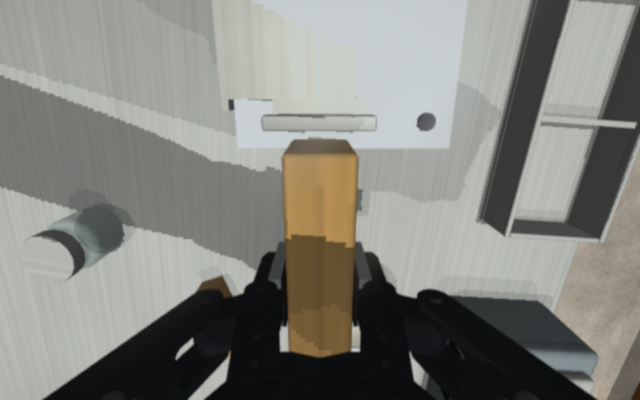

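```bash
python3 - <<'E'
from h import *
from cell import r
s=r.sense()
for P in [(-5,-76,164),(55,-76,164),(-5,-68,164),(55,-68,164),(-22,-87,150),(100,-87,150)]: print(P,np.round(wproj(s,box(*P)),1))
i=R.from_rotvec(s['orientation']).inv()
# block near end bottom edge
E
python3 -c "
import cv2
a=cv2.imread('pics/wrist2.png')[80:180,210:480]
cv2.imwrite('pics/w2c.png',cv2.resize(a,None,fx=2.9,fy=2.9,interpolation=cv2.INTER_CUBIC))"
```

```text
(-5, -76, 164) [260.6 129.6]
(55, -76, 164) [375.1 129.5]
(-5, -68, 164) [259.7 113.7]
(55, -68, 164) [376.  113.7]
(-22, -87, 150) [236.6 146.8]
(100, -87, 150) [447.8 146.7]
```

View pics/w2c.png

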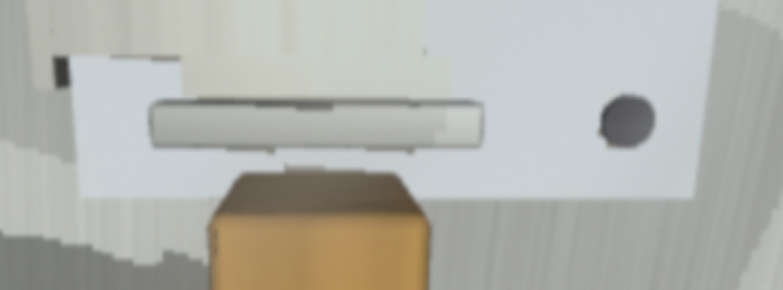

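Request:
drive_tool(commands=[[[2,0.1,0,0,1.5],[4,0.1,0,0,1.5],[6,0.1,0,0,1.5],[8,0.1,0,0,1.5],[10,0.1,0,0,1.5],[12,0.1,0,0,1.5],[13.5,0.1,0,0,1.5],[13.5,0.1,0,0,1.5],[13.5,0.1,0,0,1.5]]])

```text
time: 5.98
position: [666.5, -47.5, 185.6]
orientation: [2.14, 2.299, -0.0]
contact_force: [2.2, -6.9, 1.1]
opening: 0.324
```

```bash
python3 - <<'E'
from h import *
from cell import r
import cv2
s=r.sense();print(s['time'],s['position'],s['opening'],s['contact_force'],s['joints'].round(2))
print(delta(s,box(25,-3,162),4.1))
for n in ("side","scene","wrist"):
    c=r.camera(n); cv2.imwrite(f"pics/{n}3.png",c["pixels"][:,:,::-1])
a=cv2.imread('pics/side3.png')[130:300,300:500];b=cv2.imread('pics/scene3.png')[130:300,180:380]
cv2.imwrite('pics/m3.png',np.hstack([cv2.resize(a,(400,340)),cv2.resize(b,(400,340))]))
E
```

```text
5.975 [666.50329581 -47.48546952 185.5886704 ] 0.32447823958597694 [ 2.2173042  -6.86342671  1.08949608] [-0.07  0.37  0.42  1.62 -0.    1.43]
(array([ 0.03, -0.08,  2.36]), np.float64(-0.0), np.float64(180.0), array([[-0.071,  0.997,  0.001],
       [ 0.997,  0.071, -0.001],
       [-0.001,  0.001, -1.   ]]))
```

View pics/m3.png

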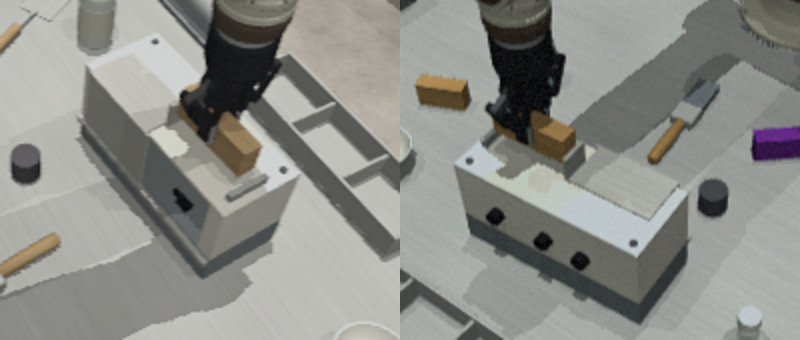

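View pics/wrist3.png

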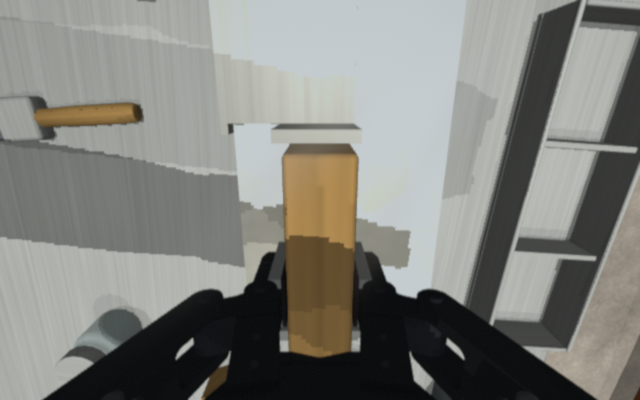

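Request:
drive_tool(commands=[[[0,-0.1,0.7,0,1.5],[0,-0.1,1.4,0,1.5],[0,-0.1,2.0,0,1.5],[0,-0.1,2.0,0,1.5],[-0.3,-0.1,2.1,0,1.5],[-0.5,-0.1,2.2,0,1.5],[-0.5,-0.1,2.3,0,1.5],[-0.5,-0.1,2.3,0,1.5]]])

```text
time: 7.12
position: [665.7, -53.0, 162.4]
orientation: [2.141, 2.298, -0.001]
contact_force: [0.5, -6.6, 1.3]
opening: 0.319
```

```bash
python3 - <<'E'
from h import *
from cell import r
import cv2
s=r.sense();print(s['time'],s['position'],s['opening'],s['contact_force'])
print(delta(s,box(25,-9,162),4.1))
c=r.camera("side"); cv2.imwrite(f"pics/s4.png",cv2.resize(c["pixels"][130:300,320:500,::-1],None,fx=3.4,fy=3.4,interpolation=cv2.INTER_CUBIC))
E
```

```text
7.125 [665.66026139 -53.0368518  162.36146015] 0.3191754061268726 [ 0.486236   -6.55271053  1.29199331]
(array([-0.02,  0.05,  0.04]), np.float64(-0.0), np.float64(180.0), array([[-0.071,  0.997,  0.   ],
       [ 0.997,  0.071, -0.001],
       [-0.001, -0.   , -1.   ]]))
```

View pics/s4.png

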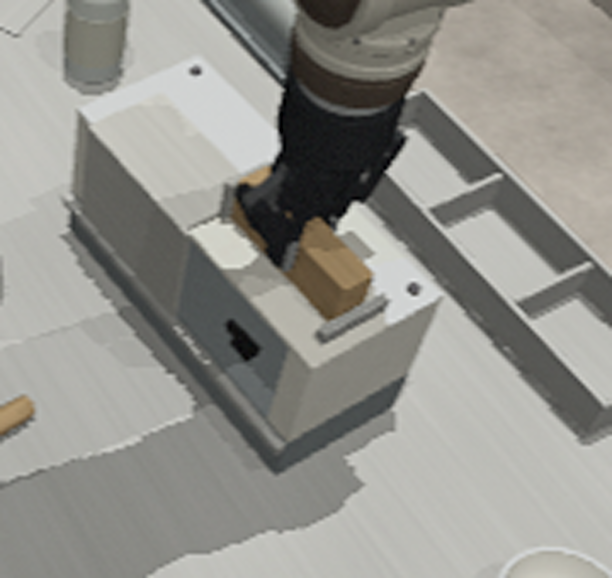

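Request:
drive_tool(commands=[[[-0.1,0,0.1,0,1.5],[-0.1,0,0.1,0,1.5],[-0.1,0,0.1,0,6],[-0.1,0,0.1,0,6],[-0.1,0,0.1,0,6],[-0.1,0,0.1,0,6],[-0.1,0,-4,0,6],[-0.1,0,-10,0,6],[-0.1,0,-10,0,6]]])

```text
time: 8.3
position: [667.1, -53.7, 268.3]
orientation: [2.136, 2.294, 0.009]
contact_force: [0.5, -0.9, -0.8]
opening: 0.701
```

```bash
python3 - <<'E'
from h import *
from cell import r
import cv2
s=r.sense();print(s['time'],s['position'],s['opening'],s['contact_force'],s['joints'].round(2))
c=r.camera("side"); cv2.imwrite("pics/side5.png",c["pixels"][:,:,::-1]);cv2.imwrite(f"pics/s5.png",cv2.resize(c["pixels"][130:300,320:500,::-1],None,fx=3.4,fy=3.4,interpolation=cv2.INTER_CUBIC))
c=r.camera("wrist"); cv2.imwrite("pics/w5.png",c["pixels"][:,:,::-1])
for P in [(-5,-68,164),(55,-68,164),(5,50,190),(45,50,190)]: print(P,np.round(wproj(s,box(*P)),1))
E
```

```text
8.3 [667.11335742 -53.7166157  268.27307702] 0.7010742919772905 [ 0.48020185 -0.92871019 -0.76302851] [-0.08  0.41  0.64  1.79  0.    1.42]
(-5, -68, 164) [282.7 258.9]
(55, -68, 164) [350.1 258.6]
(5, 50, 190) [287.  125.6]
(45, 50, 190) [344.5 125.5]
```

View pics/s5.png

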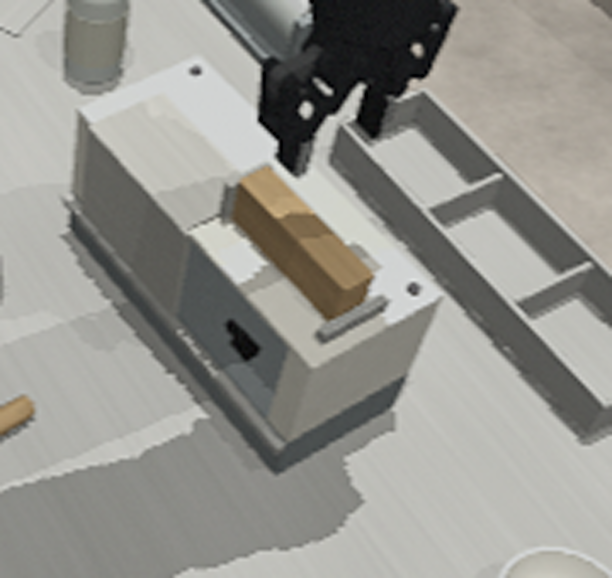

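View pics/w5.png

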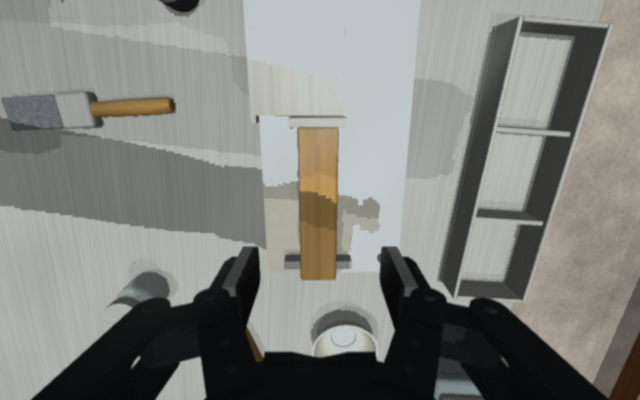

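```bash
python3 - <<'E'
from h import *
import cv2
a=cv2.imread('pics/side5.png')[190:275,350:430]; a=cv2.resize(a,None,fx=5,fy=5,interpolation=cv2.INTER_CUBIC)
out=[a]
for sg in (-1,1):
    b=a.copy(); pts=[]
    th=.45*sg; u=np.array([np.sin(th),0,np.cos(th)]); n=np.array([np.cos(th),0,-np.sin(th)])
    for y in (-15,3):
        for l in (0,40):
            for k in (-4,4): 
                q=np.array([0,y,60])+u*l+n*k; pts.append(proj('side',box(*q))[0])
    h=cv2.convexHull(((np.array(pts)-[350,190]+.5)*5).astype(np.int32)); cv2.polylines(b,[h],True,(0,0,255) if sg<0 else (0,255,0),1)
    e=[(proj('side',box(*q))[0]-[350,190]+.5)*5 for q in [(-22,-63,50),(-22,50,50),(-22,50,145),(-22,-63,145)]]
    cv2.polylines(b,[np.array(e).astype(np.int32)],True,(255,0,0),1)
    out.append(b)
cv2.imwrite('pics/tog.png',cv2.resize(np.hstack(out[1:]),(800,425)))
E
```

```text
(no output)
```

View pics/tog.png

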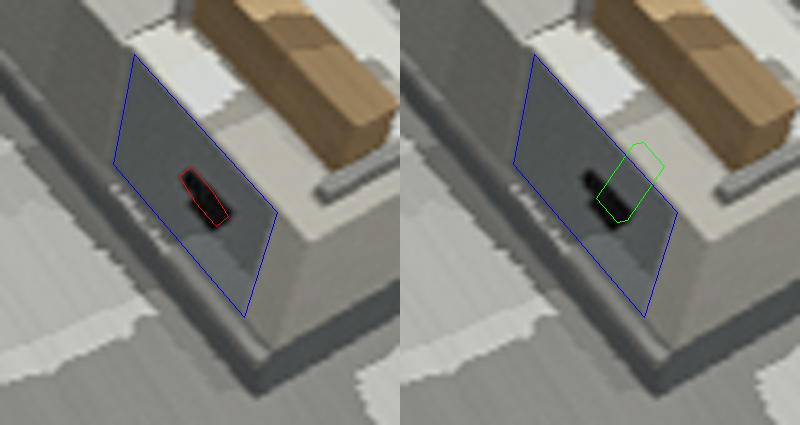

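Request:
drive_tool(commands=[[[0,4,-5,0,0],[0,9,-5,0,0],[0,14,-5,0,0],[0,20,-5,0,0]]])

```text
time: 8.9
position: [778.9, -38.9, 264.2]
orientation: [2.121, 2.278, 0.038]
contact_force: [-0.2, -0.8, -0.3]
opening: 0.002
```

```bash
cat > st.py <<'E'
from h import *
from cell import r
s=r.sense(); M=R.from_rotvec(s['orientation']).as_matrix()
b=np.array(s['position'])-[BP[0],BP[1],0]; c,q=np.cos(BP[2]),np.sin(BP[2])
print('t',round(s['time'],2),'pos',s['position'].round(1),'box',np.round([c*b[0]+q*b[1],-q*b[0]+c*b[1],b[2]],1),'op',round(s['opening'],3),'F',s['contact_force'].round(2),'j',s['joints'].round(3))
print('zaxis',M[:,2].round(3),'tilt',np.degrees(np.arccos(-M[2,2])).round(1)); print('M',M.round(3).tolist())
E
python3 st.py
```

```text
t 8.9 pos [778.9 -38.9 264.2] box [138.5  -2.8 264.2] op 0.002 F [-0.24 -0.81 -0.26] j [-0.05   0.81   1.228  1.951  0.     1.45 ]
zaxis [ 0.037 -0.002 -0.999] tilt 2.1
M [[-0.071, 0.997, 0.037], [0.997, 0.071, -0.002], [-0.004, 0.037, -0.999]]
```

Request:
drive_tool(commands=[[[0,10,-5,0,0],[0,20,-10,0,0],[0,30,-10,0,0]]])

```text
time: 9.28
position: [812.6, -25.0, 264.7]
orientation: [2.082, 2.236, 0.111]
contact_force: [0.2, -0.7, 1.3]
opening: 0.002
```

```bash
python3 st.py
```

```text
t 9.28 pos [812.6 -25.  264.7] box [173.1   8.6 264.7] op 0.002 F [ 0.16 -0.68  1.29] j [-3.000e-02  8.160e-01  1.234e+00  1.878e+00 -1.000e-03  1.469e+00]
zaxis [ 0.111 -0.004 -0.994] tilt 6.4
M [[-0.07, 0.991, 0.111], [0.997, 0.071, -0.004], [-0.012, 0.11, -0.994]]
```

Request:
drive_tool(commands=[[[0,30,-10,0,0],[0,30,-10,0,0],[0,30,-10,0,0],[0,30,-10,0,0]]])

```text
time: 9.78
position: [851.8, -9.8, 251.3]
orientation: [2.048, 2.2, 0.174]
contact_force: [0.3, -0.0, -0.8]
opening: -0.002
```

```bash
python3 st.py
```

```text
t 9.78 pos [851.8  -9.8 251.3] box [213.2  21.  251.3] op -0.002 F [ 0.33 -0.04 -0.79] j [-0.01   0.838  1.234  1.792 -0.003  1.489]
zaxis [ 0.174 -0.005 -0.985] tilt 10.0
M [[-0.07, 0.982, 0.174], [0.997, 0.072, -0.005], [-0.017, 0.173, -0.985]]
```

Request:
drive_tool(commands=[[[0,-5,-2,0,0],[0,-10,-2,0,0]]])

```text
time: 10.02
position: [784.0, -15.1, 258.6]
orientation: [2.048, 2.199, 0.174]
contact_force: [0.2, -0.3, 0.8]
opening: -0.003
```

```bash
python3 st.py
```

```text
t 10.03 pos [784.  -15.1 258.6] box [145.2  20.6 258.6] op -0.003 F [ 0.24 -0.32  0.76] j [-0.019  0.536  0.78   1.64  -0.002  1.481]
zaxis [ 0.174 -0.005 -0.985] tilt 10.0
M [[-0.07, 0.982, 0.174], [0.997, 0.072, -0.005], [-0.018, 0.173, -0.985]]
```

Request:
drive_tool(commands=[[[0,30,-4,0,0],[0,40,-4,0,0],[0,40,-4,0,0],[0,40,-4,0,0],[0,40,-4,0,0],[0,40,-4,0,0],[0,40,-4,0,0],[0,40,-4,0,0]]])

```text
time: 11.02
position: [901.3, 6.7, 226.3]
orientation: [2.01, 2.159, 0.243]
contact_force: [0.6, 0.5, -0.1]
opening: -0.002
```

```bash
python3 st.py
```

```text
t 11.03 pos [901.3   6.7 226.3] box [263.8  34.  226.3] op -0.002 F [ 0.61  0.52 -0.15] j [ 0.01   0.878  1.234  1.681 -0.007  1.508]
zaxis [ 0.243 -0.004 -0.97 ] tilt 14.1
M [[-0.069, 0.968, 0.243], [0.997, 0.072, -0.004], [-0.022, 0.242, -0.97]]
```

Request:
drive_tool(commands=[[[0,30,-30,0,0],[0,40,-40,0,0],[0,40,-40,0,0],[0,40,-40,0,0]]])

```text
time: 11.52
position: [872.9, 16.0, 316.3]
orientation: [1.972, 2.119, 0.307]
contact_force: [0.1, -0.2, 0.1]
opening: 0.001
```

```bash
python3 st.py
```

```text
t 11.53 pos [872.9  16.  316.3] box [236.1  45.3 316.3] op 0.001 F [ 0.11 -0.2   0.1 ] j [ 0.022  0.772  1.235  1.722 -0.01   1.519]
zaxis [ 0.307 -0.003 -0.952] tilt 17.9
M [[-0.068, 0.949, 0.307], [0.997, 0.072, -0.003], [-0.025, 0.306, -0.952]]
```

Request:
drive_tool(commands=[[[-6,40,-40,0,0],[-6,40,-40,0,0],[-6,40,-40,0,0],[-6,40,-40,0,0],[-6,40,-40,0,0],[-6,40,-40,0,0],[-6,40,-40,0,0],[-6,40,-40,0,0]]])

```text
time: 12.52
position: [816.4, -3.8, 419.3]
orientation: [1.936, 2.081, 0.364]
contact_force: [0.1, 0.1, -0.0]
opening: 0.002
```

```bash
python3 st.py
```

```text
t 12.53 pos [816.4  -3.8 419.3] box [178.4  29.6 419.3] op 0.002 F [ 0.13  0.09 -0.02] j [-0.004  0.638  1.234  1.792 -0.002  1.494]
zaxis [ 0.366 -0.004 -0.93 ] tilt 21.5
M [[-0.066, 0.928, 0.366], [0.997, 0.073, -0.004], [-0.03, 0.365, -0.93]]
```

Request:
drive_tool(commands=[[[-3,40,-5,0,0],[-3,40,-5,0,0],[-3,40,-5,0,0]]])

```text
time: 12.9
position: [866.4, -3.7, 404.6]
orientation: [1.898, 2.04, 0.42]
contact_force: [-0.1, 0.3, 0.1]
opening: 0.001
```

```bash
python3 st.py
```

```text
t 12.9 pos [866.4  -3.7 404.6] box [228.3  26.  404.6] op 0.001 F [-0.06  0.31  0.13] j [-0.004  0.676  1.234  1.689 -0.002  1.495]
zaxis [ 0.425 -0.004 -0.905] tilt 25.2
M [[-0.064, 0.903, 0.425], [0.997, 0.073, -0.004], [-0.034, 0.424, -0.905]]
```

Confirmed: about 3.7° of slant per short call.

Request:
drive_tool(commands=[[[-3,40,-5,0,0],[-3,40,-5,0,0],[-3,40,-5,0,0]]])

```text
time: 13.28
position: [906.2, -3.7, 402.9]
orientation: [1.858, 1.997, 0.478]
contact_force: [-0.3, 0.8, 0.1]
opening: -0.003
```

Request:
drive_tool(commands=[[[-3,40,-5,0,0],[-3,40,-5,0,0],[-3,40,-5,0,0]]])

```text
time: 13.65
position: [937.7, -3.6, 411.7]
orientation: [1.815, 1.951, 0.535]
contact_force: [-0.2, 0.2, 0.2]
opening: -0.001
```

```bash
python3 st.py
```

```text
t 13.65 pos [937.7  -3.6 411.7] box [299.4  21.  411.7] op -0.001 F [-0.18  0.16  0.18] j [-0.003  0.707  1.234  1.52  -0.002  1.495]
zaxis [ 0.546 -0.004 -0.838] tilt 33.1
M [[-0.059, 0.836, 0.546], [0.997, 0.073, -0.004], [-0.044, 0.544, -0.838]]
```

Request:
drive_tool(commands=[[[-3,40,-5,0,0],[-3,40,-5,0,0],[-3,40,-5,0,0]]])

```text
time: 14.02
position: [961.9, -3.6, 429.6]
orientation: [1.772, 1.905, 0.59]
contact_force: [-0.4, 0.3, 0.3]
opening: 0.0
```

Request:
drive_tool(commands=[[[-3,40,-5,0,0],[-3,40,-5,0,0]]])

```text
time: 14.28
position: [979.0, -3.5, 452.7]
orientation: [1.731, 1.861, 0.64]
contact_force: [0.0, 0.6, 0.3]
opening: 0.002
```

```bash
python3 st.py
```

```text
t 14.28 pos [979.   -3.5 452.7] box [340.6  18.3 452.7] op 0.002 F [0.01 0.61 0.26] j [-0.003  0.699  1.234  1.393 -0.003  1.495]
zaxis [ 0.654 -0.004 -0.756] tilt 40.9
M [[-0.053, 0.754, 0.654], [0.997, 0.074, -0.004], [-0.052, 0.652, -0.756]]
```

```bash
cat > to.py <<'E'
import sys
from h import *
from cell import r
s=r.sense(); M=R.from_rotvec(s['orientation']).as_matrix()
for a in sys.argv[1:]:
    p=box(*map(float,a.split(','))); print(a,(M.T@(p-s['position'])/10).round(2),'dist',np.linalg.norm(p-s['position']).round(0))
E
python3 to.py 100,0,400 -80,-6,280 -80,-6,95
```

```text
100,0,400 [ -1.99 -21.7  -11.61] dist 247.0
-80,-6,280 [ -2.3  -43.18 -14.25] dist 455.0
-80,-6,95 [ -1.35 -55.25  -0.26] dist 553.0
```

Request:
drive_tool(commands=[[[-0.5,-5.5,-3,0,0],[-1,-11,-6,0,0],[-1.5,-16.5,-9,0,0],[-2,-21.7,-11.6,0,0],[-2.1,-27,-12.3,0,0],[-2.2,-32.5,-13,0,0],[-2.3,-38,-13.6,0,0],[-2.3,-43.2,-14.2,0,0],[-2.3,-43.2,-14.2,0,0]]])

```text
time: 15.4
position: [558.7, -57.7, 277.3]
orientation: [1.733, 1.862, 0.639]
contact_force: [0.4, -0.3, 1.0]
opening: -0.001
```

```bash
python3 st.py; python3 to.py -80,-6,180 -80,-6,95; python3 - <<'E'
from cell import r
import cv2
c=r.camera("side"); cv2.imwrite("pics/side6.png",c["pixels"][:,:,::-1])
E
```

```text
t 15.4 pos [558.7 -57.7 277.3] box [-82.5  -5.8 277.3] op -0.001 F [ 0.4  -0.26  0.96] j [-0.15  -0.576 -0.47   0.97   0.093  1.383]
zaxis [ 0.653 -0.004 -0.757] tilt 40.8
M [[-0.053, 0.756, 0.653], [0.997, 0.074, -0.004], [-0.051, 0.651, -0.757]]
-80,-6,180 [ 0.49 -6.14  7.54] dist 97.0
-80,-6,95 [  0.92 -11.67  13.97] dist 182.0
```

View pics/side6.png

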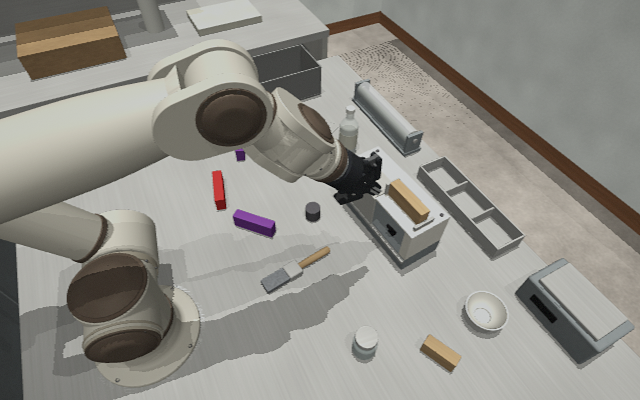

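Request:
drive_tool(commands=[[[0.2,-3,3.7,0,0],[0.5,-6.1,7.5,0,0],[0.7,-9,10.8,0,0],[0.9,-11.7,14,0,0],[0.9,-11.7,14,0,0],[0.9,-11.7,14,0,0]]])

```text
time: 16.2
position: [565.2, -58.1, 99.2]
orientation: [1.73, 1.86, 0.642]
contact_force: [0.8, -0.3, 0.2]
opening: -0.002
```

```bash
python3 st.py; python3 to.py -50,-6,74 -40,-6,74;  python3 - <<'E'
from cell import r
import cv2,numpy as np
a=r.camera("side")["pixels"][130:280,320:470,::-1]; b=r.camera("wrist")["pixels"][:,:,::-1]
cv2.imwrite("pics/m7.png",np.hstack([cv2.resize(a,(350,350)),cv2.resize(b,(450,350))]))
E
```

```text
t 16.2 pos [565.2 -58.1  99.2] box [-76.1  -6.7  99.2] op -0.002 F [ 0.82 -0.3   0.25] j [-0.149 -0.561 -0.808  0.613  0.093  1.384]
zaxis [ 0.656 -0.005 -0.755] tilt 41.0
M [[-0.053, 0.753, 0.656], [0.997, 0.074, -0.005], [-0.052, 0.654, -0.755]]
-50,-6,74 [0.25 0.33 3.6 ] dist 36.0
-40,-6,74 [0.27 1.08 4.26] dist 44.0
```

View pics/m7.png

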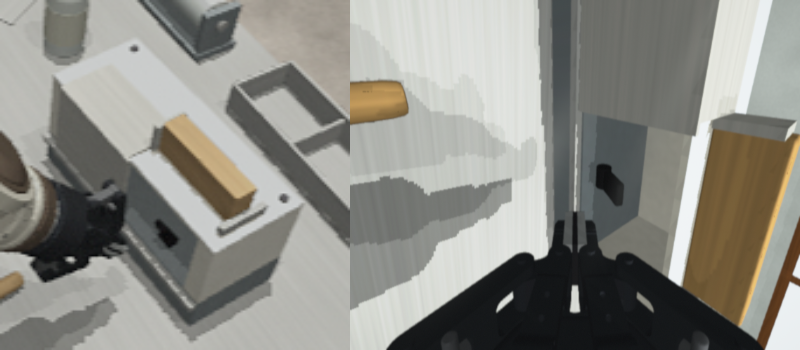

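Request:
drive_tool(commands=[[[0.1,0.3,1.8,0,0],[0.26,0.7,3.9,0,0],[0.26,0.7,3.9,0,0],[0.26,0.7,3.9,0,0]]])

```text
time: 16.8
position: [595.2, -55.1, 73.0]
orientation: [1.73, 1.861, 0.641]
contact_force: [0.1, -0.0, 0.6]
opening: 0.004
```

```bash
python3 st.py; python3 to.py -34,-6,73 -26,-6,73
```

```text
t 16.8 pos [595.2 -55.1  73. ] box [-45.9  -5.9  73. ] op 0.004 F [ 0.07 -0.02  0.63] j [-0.131 -0.45  -0.793  0.517  0.081  1.397]
zaxis [ 0.655 -0.005 -0.756] tilt 40.9
M [[-0.053, 0.754, 0.655], [0.997, 0.074, -0.005], [-0.052, 0.653, -0.756]]
-34,-6,73 [0.01 0.91 0.78] dist 12.0
-26,-6,73 [0.02 1.51 1.3 ] dist 20.0
```

Request:
drive_tool(commands=[[[0,0.3,0.26,0,0],[0,0.6,0.52,0,0],[0,0.9,0.78,0,0],[0,0.9,0.78,0,0]]])

```text
time: 17.3
position: [607.0, -54.4, 71.5]
orientation: [1.731, 1.861, 0.64]
contact_force: [-0.1, 0.4, -0.3]
opening: 0.002
```

Request:
drive_tool(commands=[[[0,0.15,0.13,0,0],[0,0.3,0.26,0,0],[0,0.3,0.26,0,0]]])

```text
time: 17.68
position: [610.9, -54.2, 71.5]
orientation: [1.731, 1.861, 0.64]
contact_force: [-0.1, -0.3, -0.2]
opening: -0.003
```

```bash
python3 st.py
```

```text
t 17.68 pos [610.9 -54.2  71.5] box [-30.2  -6.1  71.5] op -0.003 F [-0.15 -0.28 -0.18] j [-0.124 -0.402 -0.764  0.499  0.077  1.403]
zaxis [ 0.654 -0.004 -0.756] tilt 40.9
M [[-0.053, 0.755, 0.654], [0.997, 0.074, -0.004], [-0.052, 0.652, -0.756]]
```

Request:
drive_tool(commands=[[[0,0.15,0.13,0,0],[0,0.15,0.13,0,0]]])

```text
time: 17.92
position: [612.9, -54.1, 71.6]
orientation: [1.731, 1.861, 0.64]
contact_force: [0.6, 0.3, -0.0]
opening: 0.001
```

Request:
drive_tool(commands=[[[0,0.15,0.13,0,0],[0,0.15,0.13,0,0]]])

```text
time: 18.18
position: [614.8, -54.0, 71.5]
orientation: [1.731, 1.861, 0.64]
contact_force: [-0.5, 0.6, 0.0]
opening: 0.004
```

Request:
drive_tool(commands=[[[0,0.1,0.09,0,0],[0,0.15,0.13,0,0]]])

```text
time: 18.42
position: [616.8, -53.9, 71.5]
orientation: [1.731, 1.861, 0.64]
contact_force: [-0.5, -0.3, 0.4]
opening: -0.003
```

Request:
drive_tool(commands=[[[0,0.1,0.09,0,0],[0,0.15,0.13,0,0]]])

```text
time: 18.68
position: [618.8, -53.8, 71.5]
orientation: [1.731, 1.861, 0.64]
contact_force: [0.1, -1.6, 0.2]
opening: -0.001
```

Request:
drive_tool(commands=[[[0,0.08,0.07,0,0],[0,0.08,0.07,0,0]]])

```text
time: 18.92
position: [619.7, -53.7, 71.3]
orientation: [1.732, 1.862, 0.64]
contact_force: [-1.3, 0.3, -0.0]
opening: 0.002
```

Request:
drive_tool(commands=[[[0,0.08,0.07,0,0],[0,0.08,0.07,0,0]]])

```text
time: 19.18
position: [620.8, -53.7, 71.5]
orientation: [1.731, 1.861, 0.64]
contact_force: [-1.4, 0.3, -0.9]
opening: 0.001
```

```bash
python3 st.py;python3 - <<'E'
from cell import r
import cv2,numpy as np
a=r.camera("side")["pixels"][190:270,360:440,::-1]; b=r.camera("wrist")["pixels"][100:400,200:600,::-1]
cv2.imwrite("pics/m8.png",np.hstack([cv2.resize(a,(350,350)),cv2.resize(b,(450,350))]))
E
```

```text
t 19.18 pos [620.8 -53.7  71.5] box [-20.2  -6.2  71.5] op 0.001 F [-1.35  0.25 -0.88] j [-0.12  -0.373 -0.744  0.489  0.074  1.406]
zaxis [ 0.654 -0.004 -0.756] tilt 40.9
M [[-0.053, 0.755, 0.654], [0.997, 0.074, -0.004], [-0.052, 0.652, -0.756]]
```

View pics/m8.png

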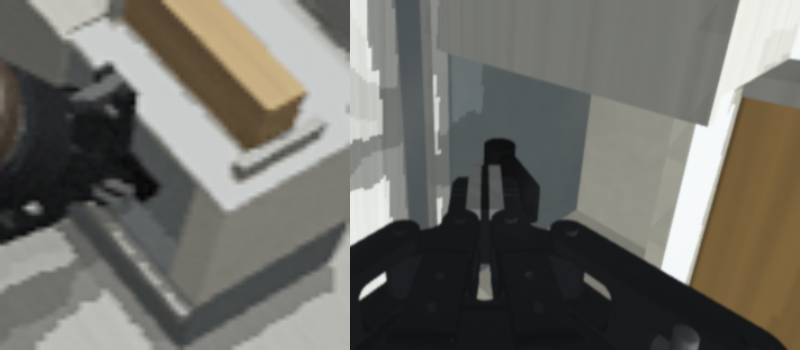

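Request:
drive_tool(commands=[[[0,0.08,0.07,0,0],[0,0.15,0.13,0,0]]])

```text
time: 19.52
position: [622.9, -53.6, 71.6]
orientation: [1.731, 1.861, 0.64]
contact_force: [-0.3, 0.2, -0.2]
opening: 0.002
```

Request:
drive_tool(commands=[[[0,0.08,0.07,0,0],[0,0.15,0.13,0,0]]])

```text
time: 19.77
position: [624.9, -53.5, 71.6]
orientation: [1.731, 1.861, 0.64]
contact_force: [0.0, 1.0, 1.0]
opening: -0.004
```

Request:
drive_tool(commands=[[[0,0.08,0.07,0,0],[0,0.15,0.13,0,0]]])

```text
time: 20.02
position: [626.2, -53.4, 70.9]
orientation: [1.733, 1.862, 0.639]
contact_force: [-17.0, -1.3, 4.7]
opening: -0.002
```

Request:
drive_tool(commands=[[[0,-0.3,-0.26,0,0],[0,-0.3,-0.26,0,0]]])

```text
time: 20.27
position: [622.6, -53.6, 71.3]
orientation: [1.732, 1.861, 0.64]
contact_force: [-1.0, 0.3, -0.6]
opening: 0.001
```

```bash
python3 st.py;python3 - <<'E'
from cell import r
import cv2,numpy as np
b=r.camera("wrist")["pixels"][:,:,::-1]; cv2.imwrite("pics/w9.png",b)
a=r.camera("side")["pixels"][170:270,340:460,::-1]
cv2.imwrite("pics/m9.png",np.hstack([cv2.resize(a,(400,333)),cv2.resize(b[100:,200:600],(400,333))]))
c=r.camera("scene")["pixels"][:,:,::-1]; cv2.imwrite("pics/sc9.png",cv2.resize(c[150:270,200:340],None,fx=5,fy=5)) 
E
```

```text
t 20.27 pos [622.6 -53.6  71.3] box [-18.5  -6.3  71.3] op 0.001 F [-1.    0.31 -0.6 ] j [-0.119 -0.367 -0.741  0.488  0.074  1.406]
zaxis [ 0.654 -0.004 -0.756] tilt 40.8
M [[-0.053, 0.755, 0.654], [0.997, 0.074, -0.004], [-0.052, 0.652, -0.756]]
```

View pics/m9.png

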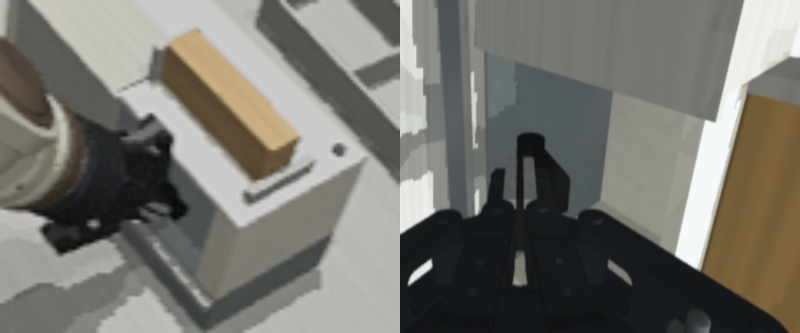

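View pics/sc9.png

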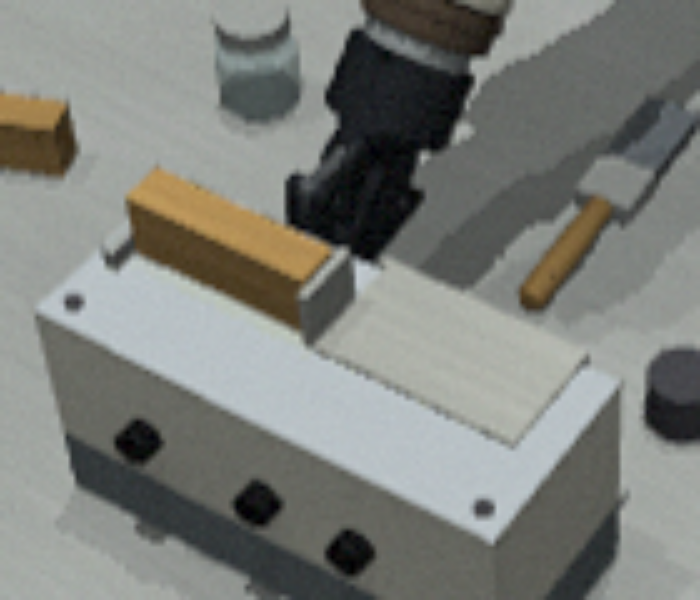

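Request:
drive_tool(commands=[[[0,-3.2,-3.0,0,0],[0,-3.2,-3.0,-5,0],[0,-3.2,-3.0,-20,0],[0,-3.2,-3.0,-40,0],[0,-3.2,-3.0,-60,0],[0,-3.2,-3.0,-80,0],[0,-3.2,-3.0,-92,0],[0,-3.2,-3.0,-92,0],[0,-3.2,-3.0,-92,0],[0,-3.2,-3.0,-92,0]]])

```text
time: 21.68
position: [579.4, -55.8, 73.8]
orientation: [-0.115, 2.425, -0.049]
contact_force: [-0.6, 0.1, -1.0]
opening: 0.002
```

```bash
python3 st.py; python3 to.py -34,-6,75;python3 - <<'E'
from cell import r
import cv2,numpy as np
b=r.camera("wrist")["pixels"][:,:,::-1]
a=r.camera("side")["pixels"][170:270,340:460,::-1]
cv2.imwrite("pics/m10.png",np.hstack([cv2.resize(a,(350,292)),cv2.resize(b,(450,292))]))
E
```

```text
t 21.68 pos [579.4 -55.8  73.8] box [-61.7  -5.4  73.8] op 0.002 F [-0.62  0.07 -1.02] j [-0.138 -0.499 -0.821  0.539  0.086 -0.201]
zaxis [ 0.655 -0.004 -0.756] tilt 40.9
M [[-0.753, -0.07, 0.655], [-0.097, 0.995, -0.004], [-0.651, -0.067, -0.756]]
-34,-6,75 [-2.17 -0.06  1.72] dist 28.0
```

View pics/m10.png

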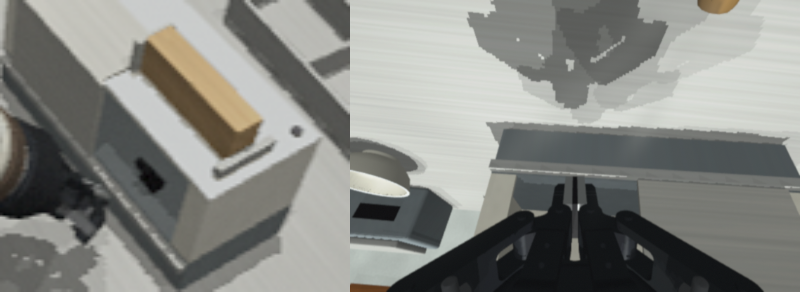

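Request:
drive_tool(commands=[[[-0.8,0,0.6,0,0],[-1.6,0,1.2,0,0],[-2.2,0,1.7,0,0],[-2.2,0,1.7,0,0]]])

```text
time: 22.28
position: [607.2, -53.8, 74.6]
orientation: [-0.107, 2.427, -0.046]
contact_force: [0.1, 0.8, -0.1]
opening: 0.001
```

Request:
drive_tool(commands=[[[-0.2,0,0.17,0,0],[-0.4,0,0.34,0,0],[-0.4,0,0.34,0,0]]])

```text
time: 22.65
position: [612.1, -53.6, 74.9]
orientation: [-0.108, 2.427, -0.046]
contact_force: [-0.2, 0.8, 0.6]
opening: -0.001
```

```bash
python3 st.py
```

```text
t 22.65 pos [612.1 -53.6  74.9] box [-29.   -5.5  74.9] op -0.001 F [-0.17  0.81  0.59] j [-0.122 -0.401 -0.757  0.505  0.075 -0.183]
zaxis [ 0.654 -0.004 -0.756] tilt 40.9
M [[-0.753, -0.065, 0.654], [-0.09, 0.996, -0.004], [-0.651, -0.062, -0.756]]
```

Request:
drive_tool(commands=[[[-0.15,0,0.13,0,0],[-0.15,0,0.13,0,0]]])

```text
time: 22.9
position: [614.0, -53.5, 74.9]
orientation: [-0.108, 2.427, -0.046]
contact_force: [0.2, 0.3, -0.6]
opening: -0.001
```

Request:
drive_tool(commands=[[[-0.15,0,0.13,0,0],[-0.15,0,0.13,0,0]]])

```text
time: 23.15
position: [616.0, -53.3, 74.8]
orientation: [-0.108, 2.427, -0.046]
contact_force: [-0.3, -0.4, 0.6]
opening: 0.004
```

Request:
drive_tool(commands=[[[-0.15,0,0.13,0,0],[-0.15,0,0.13,0,0]]])

```text
time: 23.4
position: [617.8, -53.2, 74.6]
orientation: [-0.108, 2.427, -0.046]
contact_force: [-1.2, 0.3, 0.1]
opening: -0.001
```

Request:
drive_tool(commands=[[[-0.08,0,0.07,0,0],[-0.08,0,0.07,0,0]]])

```text
time: 23.65
position: [618.9, -53.1, 74.7]
orientation: [-0.108, 2.427, -0.046]
contact_force: [-0.5, -0.0, 0.6]
opening: -0.005
```

Request:
drive_tool(commands=[[[-0.08,0,0.07,0,0],[-0.08,0,0.07,0,0]]])

```text
time: 23.9
position: [620.1, -53.0, 74.8]
orientation: [-0.108, 2.427, -0.046]
contact_force: [-1.1, -0.7, -1.0]
opening: 0.0
```

Request:
drive_tool(commands=[[[-0.11,0,0.1,0,0],[-0.11,0,0.1,0,0]]])

```text
time: 24.15
position: [621.6, -52.9, 74.8]
orientation: [-0.108, 2.427, -0.046]
contact_force: [-0.6, 0.7, -0.2]
opening: -0.001
```

Request:
drive_tool(commands=[[[-0.11,0,0.1,0,0],[-0.11,0,0.1,0,0]]])

```text
time: 24.4
position: [623.1, -52.8, 74.8]
orientation: [-0.108, 2.427, -0.046]
contact_force: [-1.6, -0.2, -0.7]
opening: -0.003
```

```bash
python3 st.py;python3 - <<'E'
from cell import r
import cv2,numpy as np
b=r.camera("wrist")["pixels"][:,:,::-1]
print(r.sense()['contact_force'])
a=r.camera("side")["pixels"][190:270,360:440,::-1]
print(r.sense()['contact_force'])
cv2.imwrite("pics/m11.png",np.hstack([cv2.resize(a,(350,350)),cv2.resize(b[200:,220:460],(420,350))]))
E
```

```text
t 24.4 pos [623.1 -52.8  74.8] box [-17.9  -5.6  74.8] op -0.003 F [-1.61 -0.21 -0.67] j [-0.118 -0.369 -0.736  0.495  0.072 -0.18 ]
zaxis [ 0.654 -0.004 -0.756] tilt 40.9
M [[-0.753, -0.065, 0.654], [-0.09, 0.996, -0.004], [-0.651, -0.062, -0.756]]
[-0.94918218 -0.12357497 -0.17511132]
[-1.17237252 -0.97255917  1.0779501 ]
```

View pics/m11.png

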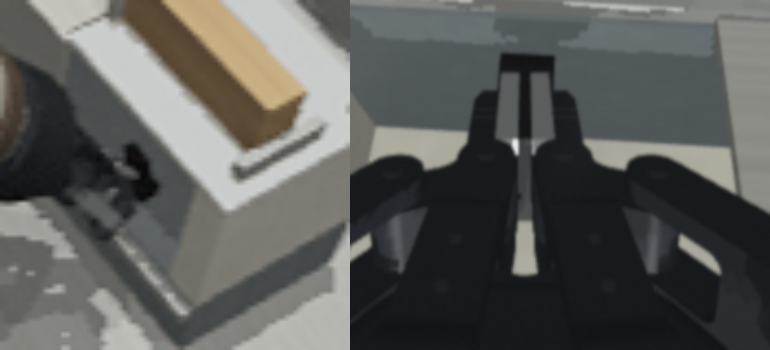

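Request:
drive_tool(commands=[[[-0.11,0,0.1,0,0],[-0.15,0,0.13,0,0]]])

```text
time: 24.75
position: [625.1, -52.7, 74.8]
orientation: [-0.108, 2.426, -0.046]
contact_force: [-1.0, -0.1, -0.1]
opening: -0.003
```

Request:
drive_tool(commands=[[[-0.11,0,0.1,0,0],[-0.15,0,0.13,0,0]]])

```text
time: 25.0
position: [627.1, -52.6, 74.8]
orientation: [-0.108, 2.427, -0.046]
contact_force: [0.7, 0.6, 0.7]
opening: 0.001
```

Request:
drive_tool(commands=[[[-0.11,0,0.1,0,0],[-0.15,0,0.13,0,0]]])

```text
time: 25.25
position: [629.1, -52.4, 74.7]
orientation: [-0.108, 2.427, -0.046]
contact_force: [-0.2, 0.6, -0.1]
opening: 0.001
```

Request:
drive_tool(commands=[[[-0.11,0,0.1,0,0],[-0.15,0,0.13,0,0]]])

```text
time: 25.5
position: [631.0, -52.3, 74.7]
orientation: [-0.108, 2.427, -0.046]
contact_force: [-0.7, -0.4, 0.0]
opening: 0.003
```

Request:
drive_tool(commands=[[[-0.08,0,0.07,0,0],[-0.15,0,0.13,0,0],[-0.15,0,0.13,0,0]]])

```text
time: 25.88
position: [633.0, -52.2, 74.6]
orientation: [-0.108, 2.427, -0.046]
contact_force: [0.1, -0.1, 0.5]
opening: -0.002
```

```bash
python3 st.py;python3 - <<'E'
from cell import r
import cv2,numpy as np
b=r.camera("wrist")["pixels"][:,:,::-1]
a=r.camera("side")["pixels"][190:270,360:440,::-1]
cv2.imwrite("pics/m12.png",np.hstack([cv2.resize(a,(350,350)),cv2.resize(b[200:,220:460],(420,350))]))
E
```

```text
t 25.88 pos [633.  -52.2  74.6] box [-8.  -5.6 74.6] op -0.002 F [ 0.13 -0.1   0.46] j [-0.114 -0.342 -0.716  0.486  0.07  -0.176]
zaxis [ 0.654 -0.004 -0.756] tilt 40.9
M [[-0.754, -0.065, 0.654], [-0.09, 0.996, -0.004], [-0.651, -0.062, -0.756]]
```

View pics/m12.png

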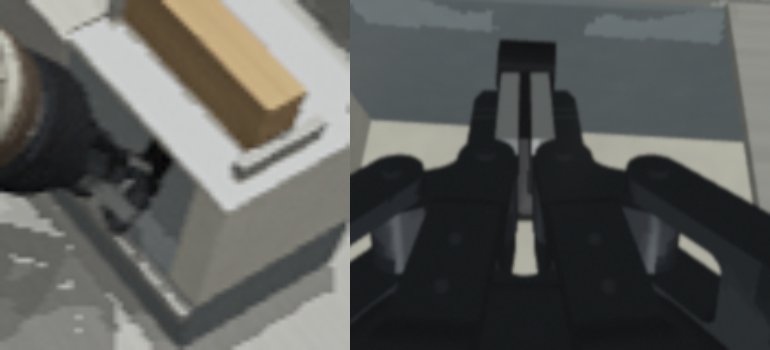

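Request:
drive_tool(commands=[[[-0.08,0,0.07,0,0],[-0.15,0,0.13,0,0],[-0.15,0,0.13,0,0]]])

```text
time: 26.35
position: [634.9, -52.0, 74.6]
orientation: [-0.108, 2.427, -0.046]
contact_force: [0.0, -1.2, 0.9]
opening: 0.0
```

Request:
drive_tool(commands=[[[1,0,-0.85,0,0],[2.5,0,-2.15,0,0],[4.5,0,-3.9,0,0],[5,0,-6,0,0],[5,0,-10,0,0],[5,0,-16,0,0],[5,0,-16,0,0]]])

```text
time: 27.22
position: [492.1, -56.2, 168.8]
orientation: [-0.107, 2.418, -0.049]
contact_force: [0.6, 0.2, 0.4]
opening: 0.003
```

```bash
python3 st.py;python3 - <<'E'
from h import *
from cell import r
import cv2,numpy as np
c=r.camera("side")["pixels"][:,:,::-1]; cv2.imwrite('pics/side13.png',c)
a=cv2.resize(c[190:275,350:430],None,fx=5,fy=5,interpolation=cv2.INTER_CUBIC); out=[a]
for sg in (-1,1):
    pts=[]
    th=.45*sg; u=np.array([np.sin(th),0,np.cos(th)]); n=np.array([np.cos(th),0,-np.sin(th)])
    for y in (-15,3):
        for l in (0,40):
            for k in (-4,4): pts.append(proj('side',box(*(np.array([0,y,60])+u*l+n*k)))[0])
    b=a.copy(); h=cv2.convexHull(((np.array(pts)-[350,190]+.5)*5).astype(np.int32)); cv2.polylines(b,[h],True,(0,0,255) if sg<0 else (0,255,0),1); out.append(b)
cv2.imwrite("pics/m13.png",cv2.resize(np.hstack(out[1:]),(800,425)))
E
```

```text
t 27.23 pos [492.1 -56.2 168.8] box [-148.8    0.4  168.8] op 0.003 F [0.65 0.16 0.43] j [-0.177 -0.81  -0.798  0.868  0.111 -0.225]
zaxis [ 0.661 -0.006 -0.751] tilt 41.3
M [[-0.748, -0.064, 0.661], [-0.091, 0.996, -0.006], [-0.657, -0.065, -0.751]]
```

View pics/m13.png

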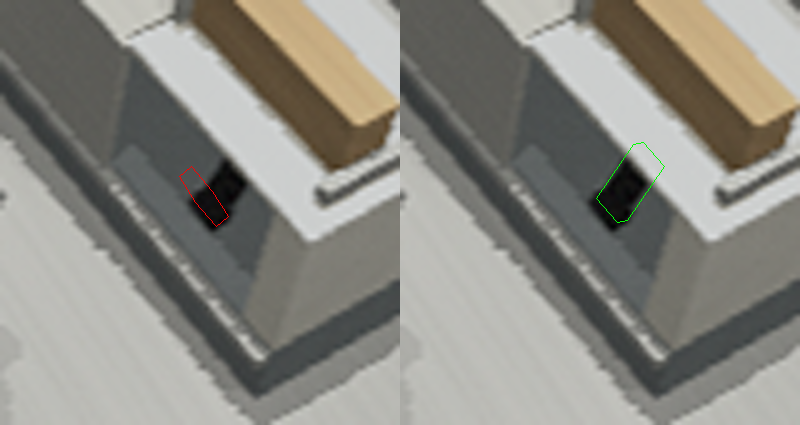

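View pics/side13.png

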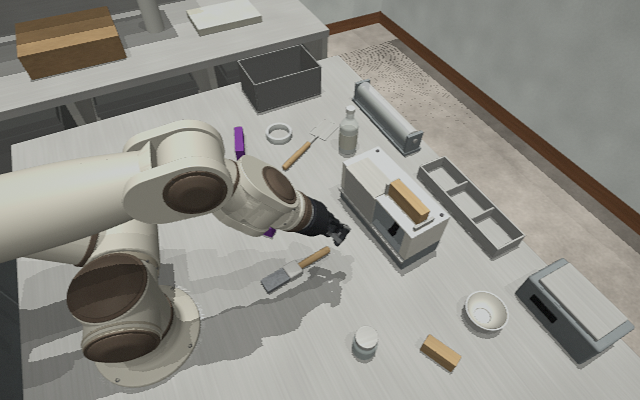

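```bash
python3 -c "
from cell import r
s=r.sense();print(s['contact_force'],abs(s['qvel']).max())
print(r.sign_off())"
```

```text
[ 0.25952644  0.30538691 -1.1014064 ] 0.06483965167929542
the job is handed in; nothing more can be done
None
```

The job is handed in at about 27 s. The guard is wedged open by the long wooden block, and the breaker toggle was off and is now on. `sign_off` gave no verdict.

- **Guard:** I pushed the tab open with the long block, about 7 N against the spring, and set the block down between ridge and tab. The later pictures still show it wedged there.
- **Tilt:** The moves have no tilt command. I got the 41° forward slant by asking for points beyond the arm's reach over several short calls.
- **Toggle:** I met the paddle at its off position and it yielded at roughly 1–1.6 N. The force then fell to about zero as it went over. The last side-camera picture matches the outline of a toggle that is on and not one that is off.
- **Mishap:** On the first try a hard contact of about 17 N came up, at a spot that did not fit the toggle. I took it to be a gripper knuckle on the roof edge, backed off at once, and turned the gripper 90° for the second try. That try passed the same spot without any hard contact.
- **Other things:** In the last side picture, those in view looked unmoved. The arm hid the red block and nearly all of one purple one, and the weight was not clearly visible. The arm was standing clear of everything when I handed the job in.

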